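# Clamp a glued instrument case in the T-handle clamp

### The job

The long aluminium instrument case has just been glued and has to set under pressure. Lay it flat on the bed of the grey screw clamp, lengthwise and pushed in under the pressure foot until its end meets the stop, then turn the T-handle clockwise, regrasping as needed, until rising resistance tells you the case is firmly held; do not crush it, and let go of the handle. Leave the things lying round about where they are.

Things in the scene. Friction and masses are not known exactly. Their poses are not given: they have to be found in the camera images.
- case: Plain aluminium extruded case with black end plates, 150 mm long (its x) x 50 mm wide (y) x 30 mm high (z), about 0.2 kg, lying flat on the bench. Origin: centre of its underside. Either end may go in first. A black extraction nozzle hangs 170 mm above the bench over x 0.51 to 0.58, y -0.07 to 0 m, and its hose runs back to the right 250 mm above the bench: keep the gripper in front of them.
- clamp: Grey C-shaped screw clamp bolted to the bench, mouth towards its -x. Origin: on the bench under the vertical screw axis; z up. In its frame: foot plate 10 mm high, x -130 to 95, y -48 to 48 mm; column at x 52 to 84 mm; overarm 96 to 135 mm high, 46 mm wide at the screw. A case pushed home has its centre at x = -45 mm, y = 0.
- bed_front (a point): Front end of the clamp's flat bed plate: a point on the clamp's centre line at x = -120 mm, 20 mm above the bench. The bed runs from here to the stop, 54 mm wide, and its top lies 20 to 26 mm above the bench (packed up differently each time; this point does not show it). Axes as the clamp's.
- stop_face (a point): Point on the upright face of the clamp's end stop (facing the clamp's -x, at x = 30 mm), on the centre line, 35 mm above the bench; the stop is 66 mm wide and reaches up to 52 mm. Two side guides, 38 mm high, run 60 mm forward from the stop, 60 mm apart inside, and then flare outward for 26 mm more. Axes as the clamp's.
- spindle: Screw of the clamp, with the T-handle on top and a round spring-loaded foot, 32 mm across, below. Origin: on the screw axis at the T-bar's centre line, about 180 mm above the bench at the start, when the foot's underside hangs 64 to 69 mm above the bench. It goes down 6 mm per radian that the handle is turned clockwise seen from above.
- t_handle (a joint): Angle of the T-handle (rad), growing clockwise seen from above (tightening), -0.5 to 6. Running free takes about 0.28 N m (less is felt holding still); the screw stays where it is left. Once the foot meets the case its spring adds 10 N of clamping force per mm, so the torque climbs 0.36 N m per rad. Good clamping is about 25 N (0.15 N m more than running free); over 60 N crushes the case.
- t_bar_end (a point): Centre of the ball at one end of the T-bar, 48 mm from the screw axis. The bar is a level round rod 12 mm thick, 96 mm between the centres of its two 17 mm end balls, through a hub 28 mm across; hold it on either side of the hub, about 30 mm from the axis. Nothing stands above it.
- multimeter: Bystander: hand-held multimeter lying on its back, 118 x 78 x 41 mm. Origin: centre of its underside.
- flux_syringe: Bystander: syringe with plunger, 26 x 128 x 21 mm, lying flat. Origin: centre of its underside.
- tweezers: Bystander: steel tweezers, 126 mm long, 9 mm high, lying flat. Origin: centre of the underside.
- kapton_roll: Bystander: roll of tape lying flat, 60 mm across, 18 mm high. Origin: centre of its underside.
- flex_box: Bystander: small carton, 50 x 51 x 26 mm. Origin: centre of its underside.

How it is judged:
By the outcome, as a careful person would: the job done as asked, in the order asked, and still so for the second after the job is handed in, with the robot touching nothing.
It also fails if it takes over 72 s, if anything falls off the work surface, if the arm or the gripper's body presses on something with over 40 N, if the wrist force passes 120 N, or if a joint passes its speed limit or range.

### The arm

A 6-joint arm with a two-finger parallel gripper is mounted at the origin on a cart in front of the work surface, level with it; the furniture and walls round the work are solid. World frame = base frame: x ahead of the robot, y to its left, z up, the work surface at z = 0. Lengths are in m, angles in rad, forces in N, time in s.
With the tool pointing down it reaches from about 0.25 to 0.725 m from the base axis. Payload 4 kg.
Tool frame: the origin (TCP) lies midway between the tips of the shut fingers; the grasp point (between the pads) lies 19 mm behind it; z points along the fingers, y is the line along which they close (so a half turn about z gives the same grasp; the last joint's range is limited). The gripper opens to 85 mm and grips with 20 to 120 N. Pads are 22 mm wide; open, the fingers measure 114 mm over their backs; the gripper's body (76 mm by 85 mm) begins 54 mm behind the grasp point. The pads swing forward as they close: fully open they stand 13 mm farther back than shut.
Start: joints at [0, 0.241, 0.005, 1.335, 0, 1.571], TCP at [0.5, -0, 0.231] pointing down, gripper open.
Joint ranges: [-2.72, 2.72], [-1.05, 1.87], [-1.09, 1.28], [-1.99, 2.15], [-1.42, 1.44], [-3.14, 3.14]. Speed limits (rad/s): [2.79, 2.79, 3.14, 3.14, 3.14, 3.14].

### API

Orientations are given as a unit quaternion [x, y, z, w].
In Python, from workcell import get_obs, camera, job_done, silhouettes gives the robot as it stands. The module is installed in compiled form; this text tells all that it offers.
- The arm moves only by the tool drive_tool, never from a script. Its argument "increments" is a list of rows, each a list of 3 entries, a list of its own where there are three numbers: the shift along the world's x, y, z in mm, then the turn, a rotation vector about the world's x, y, z in degrees, then the opening, from 0 (shut) to 1 (fully open). A call has 1 to 8 rows; each row shifts and turns the commanded pose from where the row before left it; what a row does not reach is not made up. A row lasts 1/12 s, in which the tool goes at most 41.7 mm and 7.16 degrees, less where a joint would pass 70% of its speed; a pose out of reach is approached as far as the arm can. A call is refused whole if a number of a shift passes 41.7 or a number of a turn 7.16, either way. A call with a gripper value outside its range is refused whole. The fingers move at their own pace and stop on an object; the grip force is fixed at half the most. Time passes only in rows, so rows that do not move let the fingers close. It gives the time, the measured TCP pose, the force, the opening and the grip force at its end, in the units of the state.
- get_obs(): the state, without advancing time (a new reading comes with each control period).
- camera(name): name is "scene" or "side" or "wrist"; returns a dict with "image" (420x560x3 uint8, red, green, blue), "K" (3x3 intrinsics, pixels), "k1" (the pictures are not rectified: a ray, as slopes to the right and down, at radius r is drawn at 1 + k1 r^2 times it, then the intrinsics apply), "view" (4x4, takes a point from world to camera coordinates). Camera axes: x right, y down, z forward; pixel columns grow to the right and rows downward; lengths in m; the calibration is good to about 2 mm. A picture is of the moment at which its call begins. There is no depth.
- job_done(): hands the job in; it is judged then, once.
Trained networks look in a picture, given as the dict that the camera call returned (one of the last four; its "shot" number tells which), for a name from the list of things; names that differ only in an ending like _2 or _b are one class to them, and where a whole thing is asked for, a point or a joint stands for the part that bears it (a point fixed in the world has none). Each returns a list of dicts, best first, with "conf" (0 to 1); they miss things now and then, are a little off and sometimes report something else, mostly with a low value. They report only what shows in the picture. A call takes as long as a camera call.
- silhouettes(query, picture): "region" (420x560 bool, what is visible of it) and "bbox" ([left, top, right, bottom] in pixels, round what is visible of it).
The state is a dict: "clock": time; "joint_pos": joint angles; "joint_vel": joint speeds; "tau": joint torques, N m; "eef_pos": TCP position; "tool_rot": TCP orientation; "ft_force": force on the tool from outside, world axes, zero at the start; "ft_torque": the same for the moment, N m; "grip_width": finger opening in m; "grasp_force": force on a finger pad.
Only numpy, scipy, OpenCV 4.12 (cv2) and the standard library are available. Lean on these libraries where they do the work, as an engineer would, in place of code of your own. Each camera call takes 0.05 s, during which the arm holds its last target. There are 200 camera calls.

## Working session

There is one attempt and no reset: what is moved stays moved. The work goes in short steps, Python scripts to look and compute and a tool call to move; the robot and the scene stay as the last step left them, time stands still between calls to the robot, and variables do not carry over. Pictures are saved under pics/ and viewed, at most 10 in all, crops included, and the job is handed in when it is done.

Besides the shell and the picture viewer there is one more tool, called after "Request:" as name([rows], argument=value, ...), one row to a line, values as JSON. drive_tool: Moves the arm, as the interface text tells. Its arguments: {"type":"object","properties":{"increments":{"type":"array"}},"required":["increments"]}

```bash
mkdir -p pics
cat > h.py <<'E'
import numpy as np, cv2
from workcell import get_obs, camera, job_done, silhouettes
def ray(c,uv):
    K=c["K"]; d=np.array([(uv[0]-K[0,2])/K[0,0],(uv[1]-K[1,2])/K[1,1]]); s=d.copy()
    for _ in range(20): s=d/(1+c["k1"]*(s@s))
    V=np.array(c["view"]); R=V[:3,:3]; o=-R.T@V[:3,3]; r=R.T@np.array([s[0],s[1],1.]); return o,r/np.linalg.norm(r)
def atz(c,uv,z):
    o,r=ray(c,uv); return o+r*(z-o[2])/r[2]
def proj(c,p):
    V=np.array(c["view"]); q=V[:3,:3]@np.array(p)+V[:3,3]; s=q[:2]/q[2]; s=s*(1+c["k1"]*(s@s)); K=c["K"]
    return np.array([K[0,0]*s[0]+K[0,2],K[1,1]*s[1]+K[1,2]])
def tri(a,u,b,v):
    o,r=ray(a,u);p,q=ray(b,v); A=np.stack([r,-q],1); t=np.linalg.lstsq(A,p-o,rcond=None)[0]
    x,y=o+r*t[0],p+q*t[1]; return (x+y)/2,np.linalg.norm(x-y)
def save(c,n): cv2.imwrite("pics/"+n,c["image"][:,:,::-1])
E
python3 - <<'E'
from h import *
for n in ["scene","side"]:
    c=camera(n); save(c,n+"0.png")
    V=np.array(c["view"]); print(n,-V[:3,:3].T@V[:3,3],c["K"][0],c["k1"])
    for q in ["case","clamp","spindle","t_handle","t_bar_end","bed_front","stop_face","multimeter","flux_syringe","tweezers","kapton_roll","flex_box"]:
        try:
            for d in silhouettes(q,c)[:2]:
                m=cv2.moments(d["region"].astype("uint8")); 
                print(q,round(d["conf"],2),d["bbox"],[round(x,3) for x in atz(c,(m["m10"]/m["m00"],m["m01"]/m["m00"]),0.02)] if m["m00"] else 0)
        except Exception as e: print(q,e)
c=camera("wrist");save(c,"wrist0.png")
E
```

```text
scene [-0.19606048 -1.18798111  0.73880808] [474.28037971   0.         277.77771391] -0.13070991558041206
case 0.82 [251.3, 247.8, 302.1, 265.2] [np.float64(0.465), np.float64(-0.153), np.float64(0.02)]
clamp 0.89 [282.7, 213.2, 365.1, 303.2] [np.float64(0.583), np.float64(-0.276), np.float64(0.02)]
spindle 0.93 [321.8, 213.2, 343.7, 264.9] [np.float64(0.672), np.float64(-0.153), np.float64(0.02)]
t_handle 0.51 [322.0, 211.5, 342.4, 236.1] [np.float64(0.726), np.float64(-0.088), np.float64(0.02)]
t_bar_end 0.65 [319.9, 217.0, 345.6, 238.6] [np.float64(0.724), np.float64(-0.089), np.float64(0.02)]
bed_front 0.88 [281.5, 216.1, 366.2, 302.3] [np.float64(0.583), np.float64(-0.277), np.float64(0.02)]
bed_front 0.28 [322.7, 216.9, 344.0, 264.8] [np.float64(0.685), np.float64(-0.137), np.float64(0.02)]
stop_face 0.57 [281.4, 215.6, 366.2, 302.1] [np.float64(0.578), np.float64(-0.279), np.float64(0.02)]
multimeter 0.54 [197.2, 191.1, 226.2, 205.2] [np.float64(0.474), np.float64(0.346), np.float64(0.02)]
flux_syringe 0.57 [337.5, 314.1, 368.3, 342.4] [np.float64(0.436), np.float64(-0.532), n
[... 1140 characters left out ...]
253.4, 139.8, 318.4, 207.6] [np.float64(0.511), np.float64(-0.315), np.float64(0.02)]
multimeter 0.58 [236.3, 357.4, 277.1, 392.2] [np.float64(0.426), np.float64(0.377), np.float64(0.02)]
flux_syringe 0.61 [314.2, 150.3, 320.8, 169.3] [np.float64(0.442), np.float64(-0.512), np.float64(0.02)]
flux_syringe 0.61 [286.3, 139.3, 290.2, 151.7] [np.float64(0.558), np.float64(-0.595), np.float64(0.02)]
kapton_roll 0.76 [275.3, 264.0, 297.1, 284.5] [np.float64(0.447), np.float64(0.03), np.float64(0.02)]
flex_box 0.74 [253.3, 139.7, 324.1, 208.6] [np.float64(0.507), np.float64(-0.328), np.float64(0.02)]
flex_box 0.73 [193.2, 351.5, 219.7, 371.0] [np.float64(0.574), np.float64(0.335), np.float64(0.02)]
```

Run:
```python
import cv2,numpy as np
a=cv2.imread("pics/scene0.png")[180:355,180:400]; b=cv2.imread("pics/side0.png")[120:300,190:360]
a=cv2.resize(a,None,fx=2.3,fy=2.3,interpolation=2); b=cv2.resize(b,None,fx=1.7*1,fy=1.7,interpolation=2)
cv2.imwrite("pics/v1.png",cv2.resize(cv2.imread("pics/scene0.png")[180:355,180:400],(792,600*175*220//(220*175)),interpolation=2)[:600])
cv2.imwrite("pics/v2.png",cv2.resize(cv2.imread("pics/side0.png")[120:300,180:360],(600,600),interpolation=2))
```

```text
(no output)
```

View pics/v1.png

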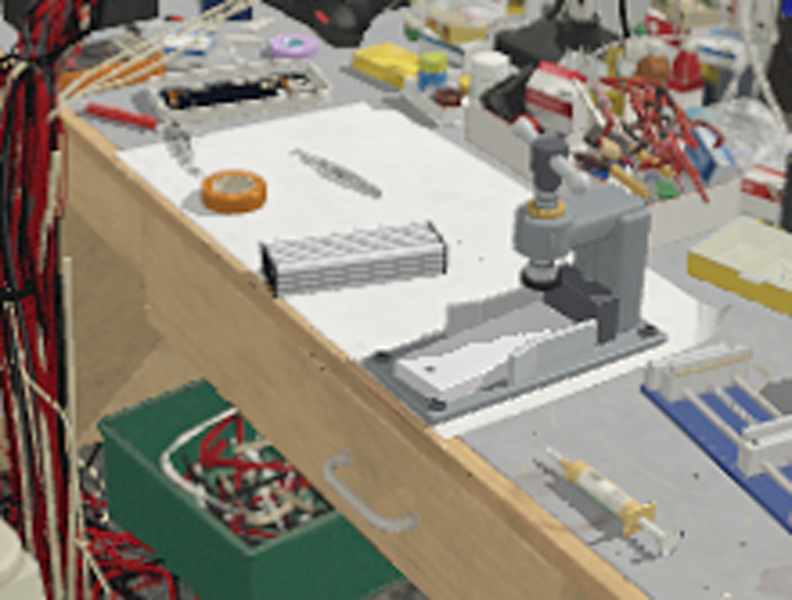

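View pics/v2.png

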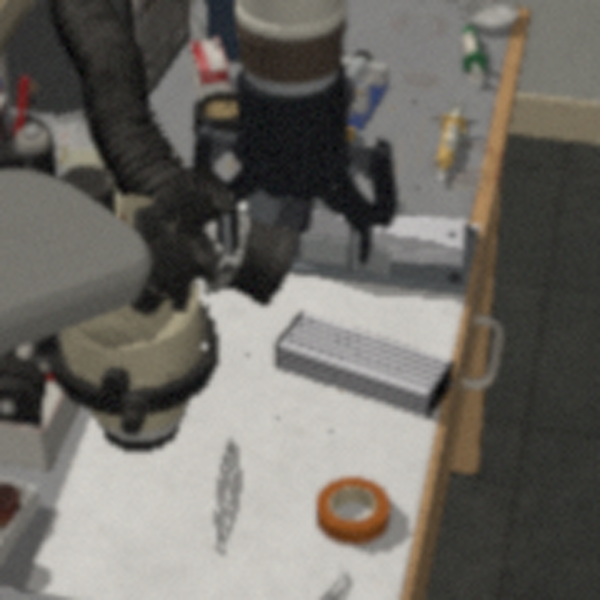

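Scene: case at about (251–302, 248–265), with the clamp to its right at (283–365, 213–303) and its mouth toward the robot. The T-bar is at about (332, 225). Side: the nozzle is left of the gripper and the case is clear. Next I'll back off and look with the wrist camera.

Request:
drive_tool([
  [[-30,-20,10],[0,0,0],1],
  [[-30,-30,20],[0,0,0],1],
  [[-20,-30,20],[0,0,0],1],
  [[-10,-30,20],[0,0,0],1],
  [[0,-30,10],[0,0,0],1],
  [[0,-30,0],[0,0,0],1],
  [[0,0,0],[0,0,0],1],
])

```text
clock: 1.93
eef_pos: [0.4136, -0.171, 0.31]
tool_rot: [0.709, 0.705, -0.0, 0.002]
ft_force: [0.3, 0.6, 1.0]
grip_width: 0.0853
grasp_force: 0.0
```

Run:
```python
from h import *
o=get_obs(); print(o["clock"],o["eef_pos"],o["tool_rot"],o["joint_pos"])
c=camera("wrist"); save(c,"w1.png"); V=np.array(c["view"]); print(-V[:3,:3].T@V[:3,3],V[:3,:3])
for q in ["case","clamp","spindle","t_handle"]:
    for d in silhouettes(q,c)[:2]: print(q,d["conf"],d["bbox"])
```

```text
1.9333 [ 0.41360144 -0.17099519  0.31004791] [ 7.09111753e-01  7.05093094e-01 -2.18330127e-04  2.05007518e-03] [-0.39068047  0.1115975   0.05031306  1.50590056 -0.00199005  1.18579552]
[ 0.41406766 -0.09259705  0.45256909] [[ 9.99985499e-01 -5.11679036e-03  1.67935738e-03]
 [-5.38532543e-03 -9.50548712e-01  3.10528814e-01]
 [ 7.40015110e-06 -3.10533355e-01 -9.50562484e-01]]
case 0.84 [258.4, 108.2, 384.3, 176.6]
clamp 0.77 [264.8, 229.1, 449.5, 387.8]
clamp 0.3 [369.1, 325.5, 393.5, 385.9]
spindle 0.36 [394.1, 0.0, 404.2, 56.7]
t_handle 0.69 [369.3, 325.1, 394.5, 388.4]
```

View pics/w1.png

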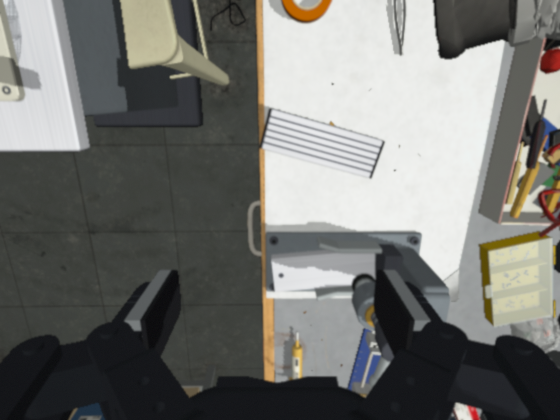

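Wrist: the case spans (258–384, 108–177) and is tilted about 15°. The clamp foot corners are at (266, 233) and (420, 232), with its axis near +x. A finger hides the handle, so I'll move right.

Request:
drive_tool([
  [[0,-40,0],[0,0,0],1],
  [[0,-40,0],[0,0,0],1],
  [[5,-40,0],[0,0,0],1],
  [[5,-40,0],[0,0,0],1],
  [[0,0,0],[0,0,0],1],
  [[0,0,0],[0,0,0],1],
])

```text
clock: 2.68
eef_pos: [0.4236, -0.3271, 0.3075]
tool_rot: [0.707, 0.707, -0.0, -0.001]
ft_force: [-0.5, 0.8, 0.2]
grip_width: 0.0855
grasp_force: 0.0
```

Run:
```python
from h import *
import pickle
o=get_obs(); print(o["clock"],o["eef_pos"],o["tool_rot"])
cs={n:camera(n) for n in ["wrist","scene","side"]}; c=cs["wrist"]; pickle.dump(cs,open("cs2.pkl","wb"))
cv2.imwrite("pics/w2.png",cv2.resize(c["image"][:300,200:500,::-1],(600,600),interpolation=2))
for q in ["case","clamp","spindle","t_handle"]:
    for d in silhouettes(q,c)[:2]: print(q,d["conf"],d["bbox"])
```

```text
2.6833 [ 0.42359794 -0.32709963  0.30747228] [ 7.07493001e-01  7.06718937e-01 -5.02884162e-05 -1.41250889e-03]
case 0.86 [245.9, 0.0, 390.1, 49.3]
case 0.58 [255.4, 121.6, 468.6, 259.4]
clamp 0.68 [252.6, 119.6, 467.9, 255.3]
spindle 0.94 [371.7, 130.0, 432.0, 258.7]
```

View pics/w2.png

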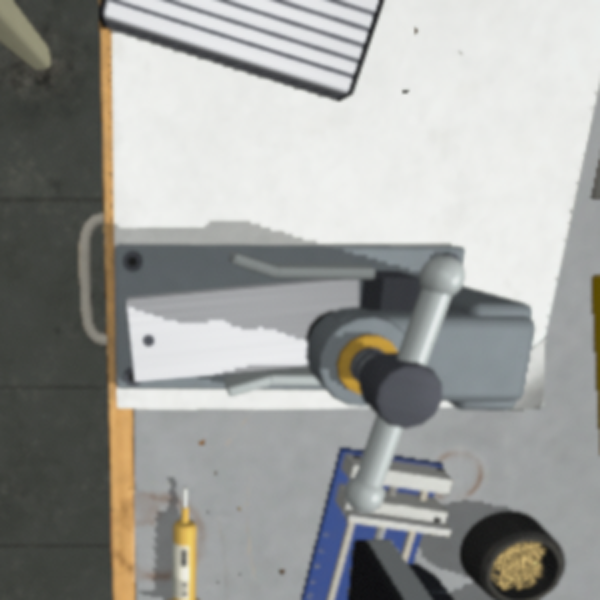

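Wrist 2 (crop pixels, 2× from column 200): foot plate corners at (115, 245) and (462, 247). Bar balls at (443, 274) and (366, 496), hub at (407, 392), and bed front corners at (127, 300) and (135, 381).

```bash
cat > fit.py <<'E'
from h import *
import pickle
from scipy.optimize import least_squares
cs=pickle.load(open("cs2.pkl","rb")); w2=cs["wrist"]
w1=dict(w2); R=np.array([[9.99985499e-01,-5.11679036e-03,1.67935738e-03],[-5.38532543e-03,-9.50548712e-01,3.10528814e-01],[7.4e-06,-3.10533355e-01,-9.50562484e-01]])
V=np.eye(4);V[:3,:3]=R;V[:3,3]=-R@[0.41406766,-0.09259705,0.45256909];w1["view"]=V
f=lambda a,b:np.array([200+a/2,b/2])
def W(p,l):
    c,s=np.cos(p[2]),np.sin(p[2]); return [p[0]+c*l[0]-s*l[1],p[1]+s*l[0]+c*l[1],l[2]]
def res(p):
    x,y,a,th,zb,bz=p; r=[]
    for l,uv,c in [((-.13,.048,.01),f(115,245),w2),((.095,.048,.01),f(462,247),w2),((-.13,.048,.01),(266,233),w1),((.095,.048,.01),(420,232),w1),
      ((-.12,.027,bz),f(127,300),w2),((-.12,-.027,bz),f(135,381),w2)]: r.append(proj(c,W(p,l))-uv)
    for s,uv in [(1,f(443,274)),(-1,f(366,496))]: r.append(proj(w2,[x+s*.048*np.cos(th),y+s*.048*np.sin(th),zb])-uv)
    return np.concatenate(r)
s=least_squares(res,[.54,-.28,0,1.2,.18,.023]); print("clamp x y yaw th zbar bedz",s.x.round(4)); print(res(s.x).round(1))
for n in ["scene","side"]:
    print(n,[proj(cs[n],W(s.x,l)).round(0).tolist() for l in [(-.13,.048,.01),(-.13,-.048,.01),(.095,-.048,.01),(0,0,s.x[4])]])
    d=silhouettes("spindle",cs[n]); print([ (round(q["conf"],2),q["bbox"]) for q in d[:1]])
obs=[(cs[n],max(silhouettes("case",cs[n]),key=lambda d:d["conf"])) for n in ["scene","side"]]
def hull(c,p): 
    P=np.array([proj(c,W(p,(a,b,h))) for a in(-.075,.075) for b in(-.025,.025) for h in(0,.03)]); return cv2.convexHull(P.astype("float32"))
def mom(h):
    m=cv2.moments(h); return m
def r2(p):
    r=[]
    for c,d in obs:
        m=cv2.moments(hull(c,p)); n=cv2.moments(d["region"].astype("uint8"))
        ff=lambda m:np.array([m["m10"]/m["m00"],m["m01"]/m["m00"],(m["mu11"]/m["m00"])/10,m["mu20"]/m["m00"]/10,m["mu02"]/m["m00"]/10])
        r.append(ff(m)-ff(n))
    (c1)=[(264,109.5),(384,142),(373,177)]
    return np.concatenate(r)
q=least_squares(r2,[.465,-.15,-.25],diff_step=1e-3); print("case",q.x.round(4),r2(q.x).round(1), [d["conf"] for _,d in obs])
print("w1",hull(w1,q.x)[:,0].round(0).tolist(),"w2",hull(w2,q.x)[:,0].round(0).tolist())
E
python3 fit.py
```

```text
clamp x y yaw th zbar bedz [ 0.5274 -0.326   0.0109  1.3527  0.1805  0.0643]
[-1.   1.6  2.6 -1.7 -1.   2.3  3.2  0.9 -0.6 -3.8 -3.5  1.4  0.   1.6
  0.6 -0.9]
scene [[281.0, 284.0], [301.0, 302.0], [366.0, 277.0], [333.0, 224.0]]
[(0.94, [321.6, 213.9, 344.9, 265.6])]
side [[319.0, 206.0], [323.0, 187.0], [255.0, 180.0], [281.0, 147.0]]
[(0.51, [271.0, 137.6, 289.3, 181.8])]
case [ 0.47   -0.1484 -0.2875] [0.4 0.4 0.3 0.9 0.2 0.1 0.5 0.5 1.3 0.7] [0.88, 0.59]
w1 [[385.0, 142.0], [370.0, 179.0], [258.0, 147.0], [269.0, 107.0], [269.0, 106.0], [378.0, 139.0]] w2 [[392.0, -1.0], [375.0, 47.0], [368.0, 51.0], [250.0, 12.0], [248.0, 5.0], [260.0, -47.0]]
```

```bash
python3 -c "
import cv2
a=cv2.imread('pics/w1.png')[95:300,245:435];cv2.imwrite('pics/v3.png',cv2.resize(a,None,fx=2.9,fy=2.9,interpolation=2))"
```

```text
(no output)
```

View pics/v3.png

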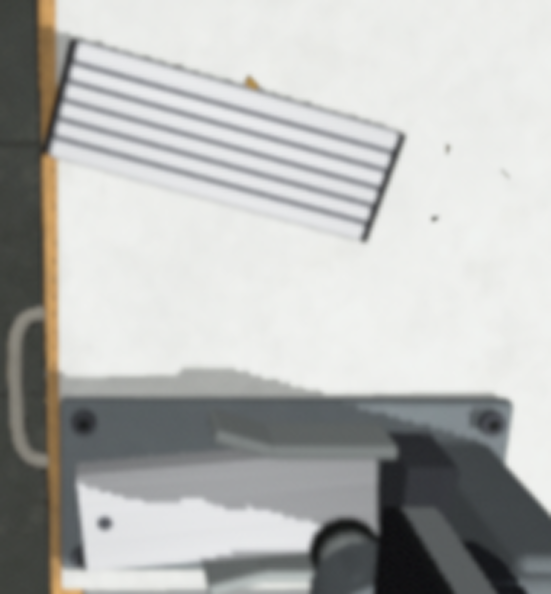

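The bed edges disagree in slope with the plate's edge, so I'll zoom in on the clamp.

```bash
python3 -c "
import cv2,pickle
c=pickle.load(open('cs2.pkl','rb'))['wrist'];a=c['image'][110:260,250:450,::-1];a=cv2.resize(a,None,fx=4,fy=4,interpolation=2);a=cv2.convertScaleAbs(a,alpha=1.3,beta=10);cv2.imwrite('pics/v4.png',a)"
```

```text
(no output)
```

View pics/v4.png

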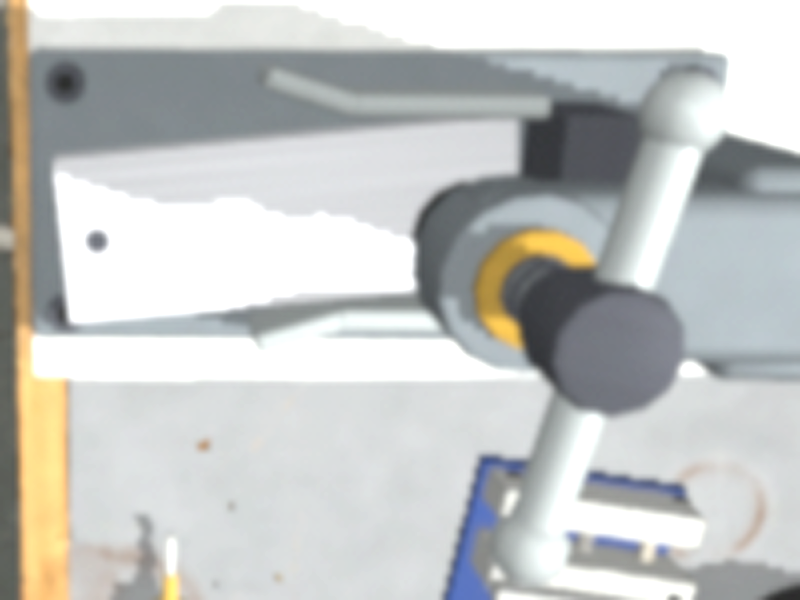

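v4 (4×, from 250, 110): plate corners (33, 52), (725, 55) and (38, 330). The guides are at rows ~104 and ~317, parallel to the plate. The bed's corners are (55, 158), (70, 325) and (520, 118), so it looks skewed to the plate by about 5°. I'll check that in the scene view.

```bash
cat > fit2.py <<'E'
from fit import *
g=lambda a,b:np.array([250+a/4,110+b/4])
sc=cs["scene"]; hs=lambda a,b:(180+a/3.6,180+b/3.43)
for z in (.02,.026):
    print(z,"w2",[atz(w2,g(*p),z)[:2].round(4).tolist() for p in [(55,158),(70,325),(520,118),(310,295)]],"w1",[atz(w1,p,z)[:2].round(4).tolist() for p in [(272,259),(274.3,291.5),(372.6,253)]],"sc",[atz(sc,hs(*p),z)[:2].round(4).tolist() for p in [(397,370),(437,395)]])
print("tri bed corners",tri(w2,g(55,158),w1,(272,259)),tri(w2,g(70,325),w1,(274.3,291.5)),tri(w2,g(55,158),sc,hs(397,370)),tri(w2,g(70,325),sc,hs(437,395)))
print("plate w2",[atz(w2,g(*p),.01)[:2].round(4).tolist() for p in [(33,52),(725,55),(38,330)]],"w1",[atz(w1,p,.01)[:2].round(4).tolist() for p in [(266.4,233),(421.5,233)]])
print("plate sc",[atz(sc,hs(*p),.01)[:2].round(4).tolist() for p in [(365,357),(435,420),(665,338)]])
print("guides w2",[atz(w2,g(*p),.038)[:2].round(4).tolist() for p in [(352,110),(548,115),(345,310),(435,308)]])
print("stop",atz(w2,g(522,106),.052)[:2])
# ball heights, hub by scene
for u,v in [((683,107),(575,170)),((530,553),None)]: print("ball z.18",atz(w2,g(u,v) if 0 else g(*u),.18)[:2].round(4))
print(tri(w2,g(683,107),sc,hs(545,150)))
E
python3 fit2.py | tail -12; python3 -c "
import cv2,pickle
c=pickle.load(open('cs2.pkl','rb'))['scene'];a=c['image'][205:310,270:375,::-1];a=cv2.resize(a,(600,600),interpolation=2);cv2.imwrite('pics/v5.png',a)"
```

```text
case [ 0.47   -0.1484 -0.2875] [0.4 0.4 0.3 0.9 0.2 0.1 0.5 0.5 1.3 0.7] [0.88, 0.59]
w1 [[385.0, 142.0], [370.0, 179.0], [258.0, 147.0], [269.0, 107.0], [269.0, 106.0], [378.0, 139.0]] w2 [[392.0, -1.0], [375.0, 47.0], [368.0, 51.0], [250.0, 12.0], [248.0, 5.0], [260.0, -47.0]]
0.02 w2 [[0.4062, -0.3104], [0.4105, -0.3655], [0.5533, -0.2979], [0.4897, -0.3553]] w1 [[0.4067, -0.3119], [0.4096, -0.3651], [0.5496, -0.3033]] sc [[0.4019, -0.3193], [0.408, -0.3624]]
0.026 w2 [[0.4065, -0.3095], [0.4107, -0.3639], [0.5515, -0.2972], [0.4888, -0.3538]] w1 [[0.4068, -0.3089], [0.4096, -0.3613], [0.5477, -0.3004]] sc [[0.3969, -0.3265], [0.403, -0.3693]]
tri bed corners (array([ 0.40658893, -0.30972928,  0.02439051]), np.float64(0.0003314950767706316)) (array([ 0.41001584, -0.36592573,  0.01866629]), np.float64(0.0009252324197136528)) (array([ 0.40648583, -0.31156425,  0.01386014]), np.float64(0.0012092504017505367)) (array([ 0.40897907, -0.36423703,  0.02098548]), np.float64(0.0037345754092649435))
plate w2 [[0.3992, -0.2782], [0.6193, -0.2794], [0.3993, -0.37]] w1 [[0.3989, -0.2759], [0.6195, -0.2771]]
plate sc [[0.3996, -0.2793], [0.3967, -0.3769], [0.6138, -0.3789]]
guides w2 [[0.497, -0.2934], [0.5562, -0.295], [0.4982, -0.3557], [0.5266, -0.3551]]
stop [ 0.5439384  -0.29085713]
ball z.18 [ 0.5372 -0.2778]
ball z.18 [ 0.5164 -0.3742]
(array([ 0.55272485, -0.28285177,  0.15474961]), np.float64(0.010124182710770861))
```

View pics/v5.png

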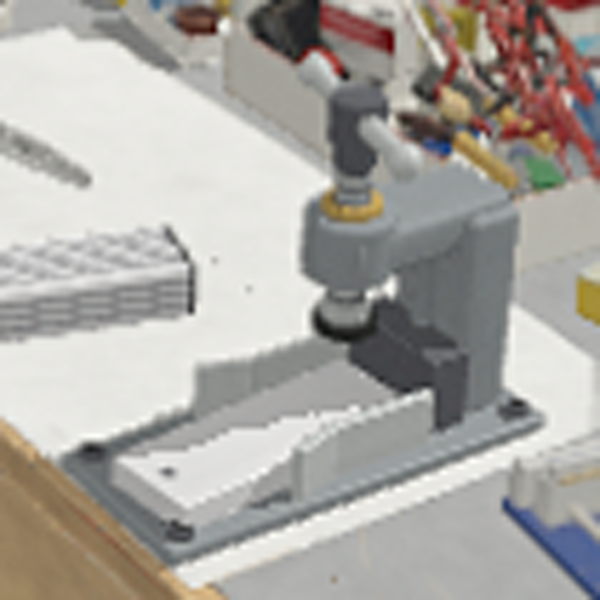

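The scene view (v5) confirms it: the bed is skewed about 5° under guides that are square to the plate and stop. I'll align the case with the guides and stop.

- **Clamp:** about (0.527, −0.3255), yaw about 0.
- **Bar:** about z 0.18–0.187, with its −y end nearest my side.
- **Case:** about (0.4715, −0.1485), yaw about −16.2°.

I'll grasp it 40 mm behind its centre.

Request:
drive_tool([
  [[1,24,-10],[0,0,7],1],
  [[1,24,-10],[0,0,7],1],
  [[1,24,-10],[0,0,7],1],
  [[1,24,-10],[0,0,7],1],
  [[1,24,-10],[0,0,7],1],
  [[1,24,-10],[0,0,7],1],
  [[1,24,-10],[0,0,7],1],
  [[1,22,-10],[0,0,7],1],
])

```text
clock: 4.1
eef_pos: [0.4312, -0.1355, 0.2287]
tool_rot: [0.29, 0.957, 0.0, 0.0]
ft_force: [0.8, 0.7, -0.2]
grip_width: 0.0856
grasp_force: 0.0
```

Request:
drive_tool([
  [[0,0,-20],[0,0,7],1],
  [[0,0,-20],[0,0,7],1],
  [[0,0,-20],[0,0,3.8],1],
  [[0,0,-20],[0,0,0],1],
  [[0,0,-20],[0,0,0],1],
  [[0,0,0],[0,0,0],1],
  [[0,0,0],[0,0,0],1],
])

```text
clock: 4.68
eef_pos: [0.4305, -0.1364, 0.1285]
tool_rot: [0.141, 0.99, 0.0, -0.001]
ft_force: [-0.4, -0.3, 0.4]
grip_width: 0.0858
grasp_force: 0.0
```

```bash
cat > st.py <<'E'
from h import *
from scipy.spatial.transform import Rotation as Ro
o=get_obs(); R=Ro.from_quat(o["tool_rot"]).as_matrix(); print(round(o["clock"],2),o["eef_pos"].round(4) if hasattr(o["eef_pos"],"round") else o["eef_pos"],"close axis deg",np.degrees(np.arctan2(R[1,1],R[0,1])).round(2),"down",R[:,2].round(3),"j",np.round(o["joint_pos"],2))
E
cat > casefit.py <<'E'
from st import *
from scipy.optimize import least_squares
c=camera("wrist"); save(c,"w3.png"); ds=silhouettes("case",c); print([(d["conf"],d["bbox"]) for d in ds])
p=[.4715,-.1485,np.radians(-16.2)]
P=[proj(c,[p[0]+np.cos(p[2])*a-np.sin(p[2])*b,p[1]+np.sin(p[2])*a+np.cos(p[2])*b,.03]).round(0).tolist() for a,b in[(-.075,.025),(.075,.025),(.075,-.025),(-.075,-.025)]]; print(P)
im=c["image"][:,:,::-1].copy(); cv2.polylines(im,[np.array(P,int)],True,(0,0,255)); cv2.imwrite("pics/w3o.png",im)
E
python3 casefit.py
```

```text
4.68 [ 0.4305 -0.1364  0.1285] close axis deg 73.79 down [-0.003  0.001 -1.   ] j [-0.31  0.22 -0.3   1.05  0.   -0.02]
[(0.73, [239.1, 158.4, 306.5, 338.2]), (0.6, [0.0, 209.6, 189.6, 420.0])]
[[312.0, 166.0], [307.0, 338.0], [249.0, 338.0], [243.0, 166.0]]
```

View pics/w3o.png

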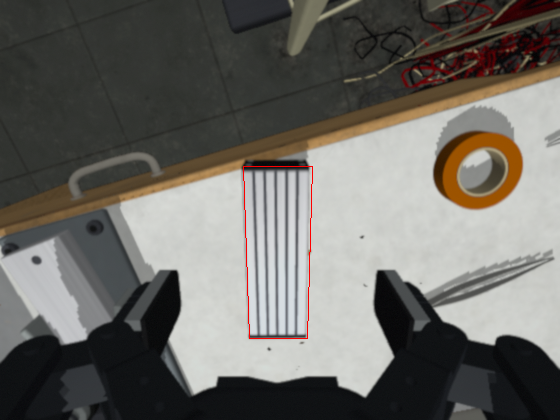

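The overlay matches the case top within about 2 px (corners (243, 166) to (307, 338)), centred between the fingers. Descending to grasp.

Request:
drive_tool([
  [[0.3,0,-30],[0,0,0],1],
  [[0.3,0,-30],[0,0,0],1],
  [[0.3,0,-30],[0,0,0],1],
  [[0,0,-20],[0,0,0],1],
  [[0,0,-15],[0,0,0],1],
  [[0,0,0],[0,0,0],1],
  [[0,0,0],[0,0,0],0.4],
])

```text
clock: 5.37
eef_pos: [0.4329, -0.1369, 0.0048]
tool_rot: [0.141, 0.99, -0.0, 0.0]
ft_force: [0.3, -0.6, -0.8]
grip_width: 0.0755
grasp_force: 0.0
```

Request:
drive_tool([
  [[0,0,0],[0,0,0],0],
  [[0,0,0],[0,0,0],0],
  [[0,0,0],[0,0,0],0],
  [[0,0,0],[0,0,0],0],
  [[0,0,0],[0,0,0],0],
  [[0,0,0],[0,0,0],0],
])

```text
clock: 5.87
eef_pos: [0.4341, -0.1374, 0.0062]
tool_rot: [0.141, 0.99, -0.001, 0.002]
ft_force: [-0.1, -0.5, 4.7]
grip_width: 0.0489
grasp_force: 63.6
```

Request:
drive_tool([
  [[0,0,15],[0,0,0],0],
  [[0,0,20],[0,0,0],0],
  [[0,0,20],[0,0,0],0],
  [[-20,-5,10],[0,0,4],0],
  [[-25,-15,0],[0,0,4],0],
  [[-25,-20,0],[0,0,4],0],
  [[-21,-30,0],[0,0,4.2],0],
  [[0,-30,0],[0,0,0],0],
])

```text
clock: 6.53
eef_pos: [0.3363, -0.2354, 0.0692]
tool_rot: [-0.001, 1.0, 0.001, -0.002]
ft_force: [1.2, 0.6, -2.3]
grip_width: 0.049
grasp_force: 62.9
```

Request:
drive_tool([
  [[0,-30,0],[0,0,0],0],
  [[0,-30,0],[0,0,0],0],
  [[0,-20,0],[0,0,0],0],
  [[0,-8,0],[0,0,0],0],
  [[0,0,0],[0,0,0],0],
  [[0,0,0],[0,0,0],0],
])

```text
clock: 7.03
eef_pos: [0.3408, -0.324, 0.0691]
tool_rot: [0.0, 1.0, 0.001, -0.0]
ft_force: [-0.2, 0.4, -2.6]
grip_width: 0.0488
grasp_force: 62.9
```

```bash
cat > look.py <<'E'
from st import *
import sys
c=camera("wrist"); save(c,"w4.png"); s=camera("scene"); save(s,"s4.png")
for n,k in(("wrist",c),("scene",s)):print(n,[(d["conf"],d["bbox"]) for d in silhouettes("case",k)[:2]])
E
python3 look.py; python3 -c "
import cv2,numpy as np
a=cv2.imread('pics/w4.png')[:,60:500];b=cv2.resize(cv2.imread('pics/s4.png')[205:310,250:375],(500,420),interpolation=2)
cv2.imwrite('pics/v6.png',cv2.resize(np.hstack([a,b]),(800,358)))"
```

```text
7.03 [ 0.3408 -0.324   0.0691] close axis deg 89.97 down [-0.     0.001 -1.   ] j [-0.76  0.32 -0.34  0.91  0.   -0.76]
wrist [(0.65, [210.9, 195.7, 339.8, 379.8])]
scene [(0.58, [257.2, 257.7, 314.2, 289.7]), (0.38, [195.0, 189.6, 221.6, 207.4])]
```

View pics/v6.png

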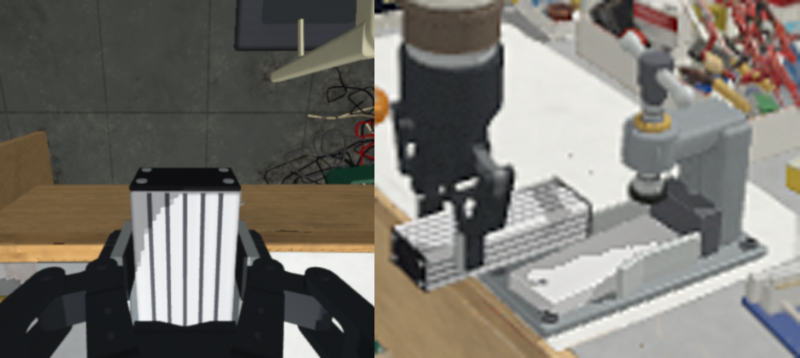

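v6 shows the case held level, with its front end short of the guides at scene ~(585, 215) in the crop. Lowering until I feel the bed.

Request:
drive_tool([
  [[0,-1.5,-12],[0,0,0],0],
  [[0,0,-12],[0,0,0],0],
  [[0,0,-8],[0,0,0],0],
  [[0,0,-3],[0,0,0],0],
  [[0,0,-1],[0,0,0],0],
  [[0,0,-1],[0,0,0],0],
  [[0,0,0],[0,0,0],0],
])

```text
clock: 7.82
eef_pos: [0.3415, -0.3262, 0.0324]
tool_rot: [-0.0, 1.0, -0.0, 0.0]
ft_force: [-0.3, 0.1, -2.8]
grip_width: 0.0488
grasp_force: 63.0
```

Request:
drive_tool([
  [[0,0,-1],[0,0,0],0],
  [[0,0,-1],[0,0,0],0],
  [[0,0,0],[0,0,0],0],
])

```text
clock: 8.07
eef_pos: [0.3416, -0.3266, 0.0308]
tool_rot: [0.0, 1.0, -0.0, 0.001]
ft_force: [-1.4, 0.1, 2.2]
grip_width: 0.0488
grasp_force: 63.7
```

Bed felt at about 24.6 mm. Raising 1.5 mm and pushing in.

Request:
drive_tool([
  [[0,1,1.5],[0,0,0],0],
  [[12,0,0],[0,0,0],0],
  [[15,0,0],[0,0,0],0],
  [[15,0,0],[0,0,0],0],
  [[15,0,0],[0,0,0],0],
  [[10,0,0],[0,0,0],0],
  [[0,0,0],[0,0,0],0],
])

```text
clock: 8.65
eef_pos: [0.4111, -0.3254, 0.0316]
tool_rot: [-0.001, 1.0, -0.0, 0.001]
ft_force: [0.6, -0.4, -2.8]
grip_width: 0.0484
grasp_force: 62.9
```

Request:
drive_tool([
  [[8,0,0],[0,0,0],0],
  [[8,0,0],[0,0,0],0],
  [[5,0,0],[0,0,0],0],
  [[3,0,0],[0,0,0],0],
  [[0,0,0],[0,0,0],0],
])

```text
clock: 9.07
eef_pos: [0.433, -0.3252, 0.0315]
tool_rot: [-0.0, 1.0, -0.0, 0.0]
ft_force: [0.2, 0.2, -2.3]
grip_width: 0.0485
grasp_force: 63.0
```

Request:
drive_tool([
  [[2,0,0],[0,0,0],0],
  [[2,0,0],[0,0,0],0],
  [[2,0,0],[0,0,0],0],
  [[0,0,0],[0,0,0],0],
])

```text
clock: 9.4
eef_pos: [0.4386, -0.3252, 0.0316]
tool_rot: [-0.0, 1.0, -0.0, 0.0]
ft_force: [0.6, -0.0, -1.7]
grip_width: 0.0487
grasp_force: 62.9
```

Request:
drive_tool([
  [[1.5,0,0],[0,0,0],0],
  [[1.5,0,0],[0,0,0],0],
  [[0,0,0],[0,0,0],0],
])

```text
clock: 9.65
eef_pos: [0.4416, -0.3252, 0.0316]
tool_rot: [-0.0, 1.0, -0.0, 0.0]
ft_force: [0.5, -1.2, -2.6]
grip_width: 0.0485
grasp_force: 62.9
```

Request:
drive_tool([
  [[1.5,0,0],[0,0,0],0],
  [[1,0,0],[0,0,0],0],
  [[0,0,0],[0,0,0],0],
])

```text
clock: 9.9
eef_pos: [0.443, -0.325, 0.0314]
tool_rot: [0.0, 1.0, 0.0, -0.001]
ft_force: [-3.2, -0.3, -0.8]
grip_width: 0.0489
grasp_force: 63.1
```

Request:
drive_tool([
  [[1.5,0,0],[0,0,0],0],
  [[0,0,-1],[0,0,0],0],
  [[0,0,0],[0,0,0],0],
])

```text
clock: 10.15
eef_pos: [0.443, -0.3249, 0.031]
tool_rot: [0.001, 1.0, 0.0, -0.002]
ft_force: [-8.5, 2.0, 6.1]
grip_width: 0.0488
grasp_force: 63.8
```

Request:
drive_tool([
  [[0,0,0],[0,0,0],0.4],
  [[0,0,0],[0,0,0],0.75],
  [[0,0,0],[0,0,0],0.85],
  [[0,0,0],[0,0,0],0.85],
  [[0,0,0],[0,0,0],0.85],
])

```text
clock: 10.57
eef_pos: [0.4461, -0.3254, 0.0309]
tool_rot: [-0.0, 1.0, -0.0, 0.001]
ft_force: [-0.1, 0.9, -0.3]
grip_width: 0.0724
grasp_force: 0.0
```

Home against the stop: 8.5 N, case centre about x 0.482, which agrees with the clamp estimate. Now rising clear, and checking where the hose runs.

Request:
drive_tool([
  [[-2,0,15],[0,0,0],0.85],
  [[-3,0,35],[0,0,0],0.85],
  [[-5,0,40],[0,0,0],1],
  [[-5,0,40],[0,0,0],1],
  [[0,-5,40],[0,0,7],1],
  [[0,-5,40],[0,0,7],1],
  [[0,-5,40],[0,0,7],1],
  [[0,-5,10],[0,0,7],1],
])

```text
clock: 11.23
eef_pos: [0.4325, -0.3469, 0.2985]
tool_rot: [-0.245, 0.969, -0.005, 0.004]
ft_force: [0.3, -0.5, 0.5]
grip_width: 0.0854
grasp_force: 0.0
```

Run:
```python
from st import *
import pickle
cs={n:camera(n) for n in ["wrist","side","scene"]}; pickle.dump(cs,open("cs3.pkl","wb"))
for n in cs:
    for q in ["spindle","case","t_handle"]: print(n,q,[(round(d["conf"],2),d["bbox"]) for d in silhouettes(q,cs[n])[:1]])
w=cs["wrist"]
for z in(.18,.187):
  th=1.3527; print(z,[proj(w,[.5268+s*.048*np.cos(th),-.326+s*.048*np.sin(th),z]).round(0).tolist() for s in(1,-1)])
for p in[(225,180),(215,155),(205,135)]: print("hose",atz(cs["side"],p,.25).round(3))
a=cs["side"]["image"][90:270,150:390,::-1]; b=w["image"][:,:,::-1]
cv2.imwrite("pics/v7.png",np.hstack([cv2.resize(a,(400,300)),cv2.resize(b,(400,300))]))
```

```text
11.23 [ 0.4325 -0.3469  0.2985] close axis deg 118.37 down [ 0.01  -0.008 -1.   ] j [-0.68  0.33  0.29  1.53  0.   -1.17]
wrist spindle [(0.98, [200.6, 235.1, 298.5, 343.1])]
wrist case [(0.92, [230.2, 147.2, 324.6, 251.0])]
wrist t_handle [(0.78, [197.3, 255.5, 297.3, 337.8])]
side spindle [(0.85, [273.7, 135.0, 291.9, 181.4])]
side case [(0.86, [272.1, 173.6, 320.6, 196.5])]
side t_handle [(0.63, [273.5, 138.6, 289.4, 157.0])]
scene spindle [(0.62, [321.7, 214.3, 343.5, 264.1])]
scene case [(0.8, [288.1, 261.4, 341.1, 289.3])]
scene t_handle [(0.54, [322.5, 214.8, 344.2, 236.5])]
0.18 [[290.0, 328.0], [207.0, 267.0]]
0.187 [[290.0, 333.0], [206.0, 271.0]]
hose [ 0.619 -0.041  0.25 ]
hose [ 0.675 -0.146  0.25 ]
hose [ 0.733 -0.24   0.25 ]
```

View pics/v7.png

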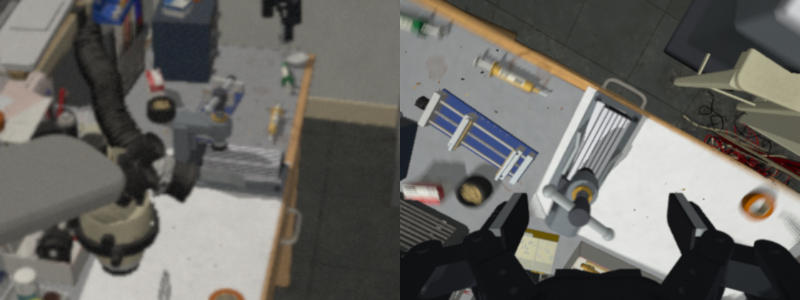

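v7: the case lies in the clamp between the guides (case bbox in wrist 230–325, 147–251). The bar balls at (207, 267) and (290, 328) match the model at z ≈ 0.181. The hose is beyond x 0.62. Now going to the bar's −y arm.

Request:
drive_tool([
  [[11,-1,0],[0,0,7],0.8],
  [[11,-1,0],[0,0,7],0.7],
  [[11,-1,0],[0,0,7],0.6],
  [[11,-1,0],[0,0,7],0.6],
  [[11,-1,0],[0,0,7],0.6],
  [[11,-1,-10],[0,0,7],0.6],
  [[11,-1,-15],[0,0,7],0.6],
  [[11,-1,-15],[0,0,0],0.6],
])

```text
clock: 12.5
eef_pos: [0.5191, -0.3533, 0.2502]
tool_rot: [-0.623, 0.782, -0.001, 0.0]
ft_force: [0.7, 0.5, -0.8]
grip_width: 0.0513
grasp_force: 0.0
```

Request:
drive_tool([
  [[0,0,-20],[0,0,0],0.6],
  [[0,0,-20],[0,0,0],0.6],
  [[0,0,0],[0,0,0],0.6],
  [[0,0,0],[0,0,0],0.6],
])

```text
clock: 12.83
eef_pos: [0.5174, -0.3524, 0.2087]
tool_rot: [-0.622, 0.783, 0.002, -0.001]
ft_force: [0.5, 0.2, 0.0]
grip_width: 0.0513
grasp_force: 0.0
```

```bash
python3 st.py
```

```text
12.83 [ 0.5174 -0.3524  0.2087] close axis deg 166.89 down [-0.004  0.002 -1.   ] j [-0.6   0.51  0.34  1.41  0.   -1.94]
```

Request:
drive_tool([
  [[3,-3,-15],[0,0,0.6],0.6],
  [[0,0,-18],[0,0,0],0.6],
  [[0,0,-15],[0,0,0],0.6],
  [[0,0,0],[0,0,0],0.6],
  [[0,0,0],[0,0,0],0.3],
])

```text
clock: 13.25
eef_pos: [0.5213, -0.3563, 0.1633]
tool_rot: [-0.626, 0.78, -0.0, 0.0]
ft_force: [0.8, -0.8, -0.1]
grip_width: 0.0405
grasp_force: 0.0
```

Request:
drive_tool([
  [[0,0,0],[0,0,0],0],
  [[0,0,0],[0,0,0],0],
  [[0,0,0],[0,0,0],0],
  [[0,0,0],[0,0,0],0],
  [[0,0,0],[0,0,0],0],
  [[0,0,0],[0,0,0],0],
])

```text
clock: 13.75
eef_pos: [0.5203, -0.3566, 0.165]
tool_rot: [-0.626, 0.779, -0.001, -0.001]
ft_force: [-4.9, 0.7, 6.0]
grip_width: 0.01
grasp_force: 59.1
```

```bash
cat > tq.py <<'E'
from st import *
C=np.array([.527,-.3255]); p=np.array(o["eef_pos"]); r=np.r_[p[:2]-C,0]; F=np.array(o["ft_force"]); T=np.array(o["ft_torque"])
print("F",F.round(2),"T",T.round(3),"r",np.hypot(*r[:2]).round(4),"pos ang",np.degrees(np.arctan2(r[1],r[0])).round(1),"axis torque ",round(float(np.cross(r,F)[2]+T[2]),3),"w",o["grip_width"],o["grasp_force"])
E
python3 tq.py
```

```text
13.75 [ 0.5203 -0.3566  0.165 ] close axis deg 167.57 down [-0.    -0.002 -1.   ] j [-0.6   0.53  0.27  1.3  -0.   -1.95]
F [-4.86  0.71  6.04] T [0.182 1.129 0.183] r 0.0318 pos ang -102.2 axis torque  0.027 w 0.009979751269166674 59.11765269935131
```

Run:
```python
import numpy as np
a=np.radians(-102.2-6*np.arange(0,33)); p=31.5*np.c_[np.cos(a),np.sin(a)]; d=np.diff(p,axis=0).round(1)
for i in range(0,32,8): print(d[i:i+8].tolist())
```

```text
[[-3.2, 0.9], [-3.1, 1.2], [-2.9, 1.5], [-2.8, 1.8], [-2.6, 2.1], [-2.3, 2.3], [-2.1, 2.6], [-1.8, 2.8]]
[[-1.5, 2.9], [-1.2, 3.1], [-0.8, 3.2], [-0.5, 3.3], [-0.2, 3.3], [0.2, 3.3], [0.5, 3.3], [0.9, 3.2]]
[[1.2, 3.1], [1.5, 2.9], [1.8, 2.8], [2.1, 2.6], [2.3, 2.3], [2.6, 2.1], [2.8, 1.8], [2.9, 1.5]]
[[3.1, 1.2], [3.2, 0.8], [3.3, 0.5], [3.3, 0.2], [3.3, -0.2], [3.3, -0.5], [3.2, -0.9], [3.1, -1.2]]
```

Request:
drive_tool([
  [[-3.2,0.9,-0.6],[0,0,-6],0],
  [[-3.1,1.2,-0.6],[0,0,-6],0],
  [[-2.9,1.5,-0.6],[0,0,-6],0],
  [[-2.8,1.8,-0.6],[0,0,-6],0],
])

```text
clock: 14.08
eef_pos: [0.5083, -0.3514, 0.1625]
tool_rot: [-0.449, 0.894, -0.001, -0.001]
ft_force: [-5.1, 0.6, 6.0]
grip_width: 0.0099
grasp_force: 59.7
```

```bash
python3 tq.py
```

```text
14.08 [ 0.5083 -0.3514  0.1625] close axis deg 143.3 down [-0.    -0.002 -1.   ] j [-0.6   0.51  0.22  1.28 -0.   -1.53]
F [-5.12  0.56  5.97] T [0.15  1.025 0.405] r 0.0319 pos ang -125.9 axis torque  0.263 w 0.009902271630895614 59.67042323201895
```

Request:
drive_tool([
  [[-2.6,2.1,-0.6],[0,0,-6],0],
  [[-2.3,2.3,-0.6],[0,0,-6],0],
  [[-2.1,2.6,-0.6],[0,0,-6],0],
  [[-1.8,2.8,-0.6],[0,0,-6],0],
  [[-1.5,2.9,-0.6],[0,0,-6],0],
  [[-1.2,3.1,-0.6],[0,0,-6],0],
])

```text
clock: 14.58
eef_pos: [0.4965, -0.3355, 0.1587]
tool_rot: [-0.15, 0.989, -0.001, -0.001]
ft_force: [-5.5, 0.1, 4.9]
grip_width: 0.0102
grasp_force: 59.4
```

```bash
python3 tq.py
```

```text
14.58 [ 0.4965 -0.3355  0.1587] close axis deg 107.28 down [-0.001 -0.002 -1.   ] j [-0.59  0.47  0.15  1.25 -0.   -0.89]
F [-5.47  0.05  4.92] T [0.113 1.102 0.29 ] r 0.0321 pos ang -161.8 axis torque  0.234 w 0.010163712140734235 59.38122287392616
```

Request:
drive_tool([
  [[-0.8,3.2,-0.6],[0,0,-6],0],
  [[-0.5,3.3,-0.6],[0,0,-6],0],
])

```text
clock: 14.75
eef_pos: [0.4951, -0.329, 0.1574]
tool_rot: [-0.046, 0.999, -0.001, -0.001]
ft_force: [-5.7, 0.1, 4.3]
grip_width: 0.0097
grasp_force: 59.3
```

```bash
python3 tq.py
```

```text
14.75 [ 0.4951 -0.329   0.1574] close axis deg 95.27 down [-0.001 -0.002 -1.   ] j [-0.59  0.47  0.14  1.24 -0.   -0.68]
F [-5.66  0.12  4.34] T [0.122 1.198 0.252] r 0.0321 pos ang -173.8 axis torque  0.229 w 0.009663011943186754 59.28340841084719
```

Request:
drive_tool([
  [[-0.2,3.3,-0.6],[0,0,-6],0],
  [[0.2,3.3,-0.6],[0,0,-6],0],
])

```text
clock: 14.92
eef_pos: [0.495, -0.3222, 0.1562]
tool_rot: [0.059, 0.998, -0.001, -0.001]
ft_force: [-5.0, -0.1, 4.6]
grip_width: 0.0097
grasp_force: 59.2
```

```bash
python3 tq.py|tail -1
```

```text
F [-5.04 -0.09  4.58] T [0.13  1.226 0.256] r 0.0321 pos ang 174.2 axis torque  0.275 w 0.009652829889111028 59.196038134396076
```

Request:
drive_tool([
  [[0.5,3.3,-0.6],[0,0,-6],0],
  [[0.9,3.2,-0.6],[0,0,-6],0],
])

```text
clock: 15.08
eef_pos: [0.4964, -0.3157, 0.1549]
tool_rot: [0.163, 0.987, -0.001, -0.001]
ft_force: [-5.3, 0.4, 5.0]
grip_width: 0.0098
grasp_force: 59.1
```

```bash
python3 tq.py|tail -1
```

```text
F [-5.29  0.4   5.02] T [0.138 1.203 0.204] r 0.0321 pos ang 162.2 axis torque  0.244 w 0.009835279979155854 59.098921716213226
```

Request:
drive_tool([
  [[1.2,3.1,-0.6],[0,0,-6],0],
  [[1.5,2.9,-0.6],[0,0,-6],0],
])

```text
clock: 15.25
eef_pos: [0.4991, -0.3095, 0.1537]
tool_rot: [0.265, 0.964, -0.001, -0.001]
ft_force: [-5.6, 0.9, 4.7]
grip_width: 0.0097
grasp_force: 59.1
```

```bash
python3 tq.py|tail -1
```

```text
F [-5.61  0.93  4.7 ] T [0.17  1.192 0.268] r 0.0322 pos ang 150.3 axis torque  0.331 w 0.009680258145500054 59.078785479068756
```

Request:
drive_tool([
  [[1.8,2.8,-0.6],[0,0,-6],0],
])

```text
clock: 15.33
eef_pos: [0.5009, -0.3068, 0.1531]
tool_rot: [0.315, 0.949, -0.001, -0.001]
ft_force: [-5.8, 0.4, 4.7]
grip_width: 0.0096
grasp_force: 59.1
```

```bash
python3 tq.py|tail -1
```

```text
F [-5.77  0.35  4.72] T [0.124 1.179 0.196] r 0.0322 pos ang 144.3 axis torque  0.295 w 0.009570805597746599 59.09001890569925
```

Request:
drive_tool([
  [[2.1,2.6,-0.6],[0,0,-6],0],
])

```text
clock: 15.42
eef_pos: [0.503, -0.3042, 0.1525]
tool_rot: [0.364, 0.931, -0.001, -0.001]
ft_force: [-6.4, -0.3, 4.9]
grip_width: 0.0098
grasp_force: 59.1
```

```bash
python3 tq.py|tail -1
```

```text
F [-6.44 -0.34  4.92] T [0.085 1.237 0.222] r 0.0321 pos ang 138.4 axis torque  0.367 w 0.009783130353192067 59.12710625678301
```

Request:
drive_tool([
  [[2.3,2.3,-0.6],[0,0,-6],0],
])

```text
clock: 15.5
eef_pos: [0.5053, -0.3018, 0.1518]
tool_rot: [0.412, 0.911, -0.001, -0.001]
ft_force: [-5.8, -0.2, 4.9]
grip_width: 0.0096
grasp_force: 59.2
```

```bash
python3 tq.py|tail -1
```

```text
F [-5.85 -0.22  4.87] T [0.195 1.25  0.256] r 0.0321 pos ang 132.5 axis torque  0.4 w 0.009632076625580641 59.16227303445339
```

Request:
drive_tool([
  [[2.6,2.1,-0.6],[0,0,-6],0],
])

```text
clock: 15.58
eef_pos: [0.5079, -0.2997, 0.1513]
tool_rot: [0.46, 0.888, -0.001, -0.001]
ft_force: [-6.3, 0.1, 5.2]
grip_width: 0.0098
grasp_force: 59.2
```

```bash
python3 tq.py|tail -1
```

```text
F [-6.27  0.06  5.22] T [0.092 1.218 0.262] r 0.0321 pos ang 126.5 axis torque  0.422 w 0.009818763928640513 59.244001507759094
```

Request:
drive_tool([
  [[1.8,1.2,-0.4],[0,0,-4],0],
])

```text
clock: 15.67
eef_pos: [0.5097, -0.2985, 0.1509]
tool_rot: [0.49, 0.872, -0.001, -0.001]
ft_force: [-5.9, 0.8, 4.6]
grip_width: 0.0098
grasp_force: 59.3
```

```bash
python3 tq.py|tail -1
```

```text
F [-5.88  0.78  4.64] T [0.159 1.302 0.267] r 0.032 pos ang 122.7 axis torque  0.412 w 0.009792171898502039 59.30382952094078
```

Request:
drive_tool([
  [[0,0,0],[0,0,0],0.2],
  [[0,0,0],[0,0,0],0.4],
  [[0,0,0],[0,0,0],0.6],
  [[0,0,0],[0,0,0],0.6],
  [[0,0,0],[0,0,0],0.6],
])

```text
clock: 16.08
eef_pos: [0.5114, -0.2985, 0.1492]
tool_rot: [0.488, 0.873, 0.0, 0.0]
ft_force: [0.3, 0.7, 0.3]
grip_width: 0.051
grasp_force: 0.0
```

Request:
drive_tool([
  [[0,0,15],[0,0,0],0.6],
  [[0,0,25],[0,0,0],0.6],
  [[0,0,30],[0,0,0],0.6],
  [[-20,0,25],[0,0,0],0.6],
  [[-30,-10,0],[0,0,0],0.6],
  [[-30,-10,0],[0,0,0],0.6],
  [[0,0,0],[0,0,0],0.6],
])

```text
clock: 16.67
eef_pos: [0.4271, -0.3194, 0.245]
tool_rot: [0.489, 0.872, -0.001, -0.0]
ft_force: [0.5, 0.5, -0.4]
grip_width: 0.0514
grasp_force: 0.0
```

Run:
```python
from st import *
for n in ["scene","side"]:
    c=camera(n); save(c,n+"9.png")
    for q in ["case","spindle"]:
        print(n,q,[(round(d["conf"],2),d["bbox"]) for d in silhouettes(q,c)[:1]])
    P=np.array([proj(c,[.482+a,-.3255+b,.0246+h]) for a in(-.075,.075) for b in(-.025,.025) for h in(0,.03)]); print("pred case",P.min(0).round(1),P.max(0).round(1))
```

```text
16.67 [ 0.4271 -0.3194  0.245 ] close axis deg 31.4 down [-0.002 -0.001 -1.   ] j [-0.64  0.3   0.12  1.39 -0.    0.38]
scene case [(0.72, [289.0, 264.3, 344.8, 289.5])]
scene spindle [(0.75, [311.8, 223.3, 353.5, 267.8])]
pred case [288.  258.1] [343.8 291.6]
side case [(0.76, [271.1, 174.7, 320.5, 195.3])]
side spindle [(0.68, [272.6, 142.0, 291.2, 183.6])]
pred case [269.9 175. ] [319.9 197.6]
```

Readings rose from about 0.25 to about 0.42 N m, which is roughly 28 N. The case sits where predicted and the gripper is clear.

```bash
python3 -c "
from workcell import job_done; print(job_done())"
```

```text
the job is handed in; nothing more can be done
None
```

The case lies flat on the clamp bed, pushed home against the stop and clamped at roughly 28 N as estimated from the handle torque; the handle is released, nothing else was moved, and the job was handed in at about 17 s.

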